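# Wedge up the nest fixture for a shim

## Robot

A 6-joint arm with a two-finger parallel gripper is mounted at the origin on the work surface. World frame = base frame: x ahead of the robot, y to its left, z up, the work surface at z = 0. Lengths are in mm, angles in rad, forces in N, time in s.
With the tool pointing down it reaches from about 350 to 775 mm from the base axis. Payload 5.5 kg.
Tool frame: the origin (TCP) lies midway between the tips of the shut fingers; the grasp point (between the pads) lies bot.tcp_to_grasp behind it (bot.tcp_to_grasp is the distance from the TCP to the grasp point, in mm); z points along the fingers, y is the line along which they close (so a half turn about z gives the same grasp; the last joint's range is limited). The gripper opens to 85 mm and grips with 20 to 120 N. Pads are 22 mm wide; open, the fingers measure 114 mm over their backs; the gripper's body (76 mm by 85 mm) begins 54 mm behind the grasp point. The pads swing forward as they close: fully open they stand 13 mm farther back than shut.
Start: joints at [-1.385, 0.313, 0.046, 1.304, 0, 1.431], TCP at [184.035, -544.796, 231.323] pointing down, gripper open.
Joint ranges: [-2.76, 2.76], [-0.86, 1.69], [-1.03, 1.26], [-2.2, 2.34], [-1.47, 1.5], [-3.14, 3.14]. Speed limits (rad/s): [2.57, 2.57, 3.14, 3.14, 3.14, 3.14].

## Interface

Orientations are given as a unit quaternion [w, x, y, z].
In Python, from workcell import bot gives the robot as it stands.
- The arm moves only by the shell command python3 drive.py [FORCE], which reads ROWS from standard input. ROWS is a JSON list of rows, 1 to 12 of them, each of 5 numbers: dx, dy, dz in units of 50 mm, then a turn about the tool's z in units of 0.05 rad, then the finger opening in mm; each row shifts and turns the commanded pose from where the row before left it, along the tool's axes as they then stand; what a row does not reach is not made up. A row lasts 1/12 s, in which the tool goes at most 41.7 mm and 0.125 rad, less where a joint would pass 70% of its speed; a pose out of reach is approached as far as the arm can. The fingers move at their own pace and stop on an object; FORCE is the grip in N (left out, the last holds). Time passes only in rows, so rows that do not move let the fingers close. It prints the time, the measured TCP pose, the force, the opening and the grip force at its end. Input that does not fit is refused with a message, and nothing moves.
- bot.state(): the state, without advancing time (a new reading comes with each control period).
- bot.read_camera(name): name is "scene" or "top" or "wrist"; returns a dict with "image" (420x560x3 uint8, red, green, blue), "fovy" (degrees; the focal length in pixels is half the picture's height over the tangent of half this angle, whatever the lens; pixels are square), "cx", "cy" (the principal point, pixels), "rvec" (rotation vector, rad) and "tvec" (3), from world to camera coordinates, as OpenCV has them; the wrist camera has in their place "hand_eye" (4x4, takes a point from camera to tool coordinates, whose origin is the TCP and whose axes are the flange's). Camera axes: x right, y down, z forward; pixel columns grow to the right and rows downward; lengths in mm; the calibration is good to about 2 mm. A picture is of the moment at which its call begins: read the wrist's pose just before it. There is no depth.
- bot.finish_job(): hands the job in; it is judged then, once.
The state is a dict: "time_s": time; "joint_pos": joint angles; "qvel": joint speeds; "tau": joint torques, N m; "eef_pos": TCP position; "tool_rot": TCP orientation; "wrist_force": force on the tool from outside, world axes, zero at the start; "wrist_torque": the same for the moment, N m; "grip_width": finger opening in mm; "finger_force": force on a finger pad.
Only numpy, scipy, OpenCV 4.12 (cv2) and the standard library are available. Lean on these libraries where they do the work, as an engineer would, in place of code of your own. Each camera call takes 0.05 s, during which the arm holds its last target. There are 200 camera calls.

## Task

The aluminium nest fixture on the setting plate needs a shim under its front feet, but a basket of caps stands in the way: hang the blue basket by its handle on the double-prong hook and leave it hanging there. Then slide the orange levelling wedge, flat on the setting plate and thin end first, under the fixture's front edge between the two front feet until both front feet have just lifted off the plate, by about 3 mm and carried by the wedge alone, not by the robot touching the fixture; finish there still gripping the wedge, so that a colleague can slip the shim in. Keep the fixture against its stop dowels with its caps in their nests, and leave everything else on the bench where it is.

Things in the scene. Friction and masses are not known exactly. Their poses are not given: they have to be found in the camera images.
- setting_plate: Fixed ground-steel plate, 320 (x) x 220 (y) x 20 mm; origin at the centre of its underside, top at z = 20 mm. Its +x points away from the robot (turned up to 9 degrees). Two stop dowels, 12 mm diameter, stand 24 mm above its top at x = +137, y = +-45 mm, behind the fixture. The wedge goes on its front part, x = -160 to +19 mm, where the basket stands at first.
- nest: Aluminium nest fixture, loose, 0.6 to 1.0 kg: plate 110 (x) x 150 (y) x 12 mm on four feet, 16 mm diameter, 9 mm high, at x = +-42, y = +-62 mm; rear edge within 1 mm of the stop dowels. Origin at the centre, at foot level; axes parallel to the setting plate's; front edge (robot side) x = -55 mm. Gap below it 9 mm. On top (z = 21) four nests of three 9 mm brass pins.
- nest_edge (a point): Middle of the lower front edge of the fixture's plate (nest frame x = -55, y = 0, z = 9 mm): the edge under which the wedge goes, 9 mm above the setting plate's top while the feet stand on it.
- foot_left (a point): Centre of the underside of the fixture's front left foot (+y side). 20 mm above the setting plate's origin while it stands on the plate.
- foot_right (a point): Centre of the underside of the fixture's front right foot (-y side). 20 mm above the setting plate's origin while it stands on the plate.
- wedge: Orange nylon wedge, loose, 0.13 kg, 160 (x) x 30 mm (y), lying flat on the bench; origin at the centre of its underside. From the toe (thin end, x = +80), 3 mm thick, the top rises evenly to 22 mm thick at x = -40; behind that the heel block, x = -80 to -40, 30 wide, 30 mm high, is gripped across its sides.
- wedge_toe (a point): Middle of the toe edge, on the underside (wedge frame x = +80, z = 0). The wedge meets the fixture's edge when the toe is 38 mm past it; each 6.3 mm further lifts the edge 1 mm and the front feet nearly 0.9 mm (rear feet stay down). Sliding it in takes 4 to 12 N if it is not pressed down (friction 0.5 to 0.7; down force makes it drag or jam); it does not slip back.
- wedge_heel (a point): Centre of the wedge's heel block (wedge frame x = -60 mm, 15 mm above the underside): the place to grip, 30 mm wide along the wedge's y.
- basket: Blue open plastic basket with steel caps fixed inside, loose, 0.19 to 0.31 kg, 80 (x) x 130 (y) x 55 mm high, with a rigid upright handle of 8 mm steel rod: uprights at y = +-61 mm, straight bar along y at z = 135 mm. Origin at the centre of the underside. It stands on the setting plate in front of the fixture.
- basket_grip (a point): Middle of the axis of the basket's handle bar (basket frame z = 135 mm). The bar is 8 mm thick and straight for 107 mm along the basket's y; nothing is within 75 mm below it.
- hook_stand: Fixed stand: foot 120 x 120 x 10 mm, post 30 x 30 mm, 254 mm high, centred on the origin (underside). A double-prong hook points along its -x (roughly to the robot): 8 mm rods at y = +-30, axes at z = 210, straight from x = -20 to -100, then turned up to red tips at x = -112 (top 233 mm). The handle bar lies across both rods, its uprights outside them.
- hook_seat (a point): Where the middle of the handle bar's axis should lie when the basket hangs well: midway between the prongs, x = -75, z = 218 mm in the stand's frame. The bar, along the stand's y, has to pass over the upturned tips from the -x side and then be lowered.
- cap_a: Bystander: bright steel cap, 30 mm diameter, 22 mm high, standing loose in one of the fixture's nests; origin at the centre of its underside.
- cap_b: Bystander: second steel cap like it, in another nest.
- bottle: Bystander: small red bottle, 34 mm diameter, 95 mm high, at the back of the bench; origin at the centre of its underside.
- screwdriver: Bystander: yellow-handled screwdriver lying on the bench at the right.
- mallet: Bystander: mallet lying on the bench at the left (rubber head, wooden handle).
- bin_blue: Bystander: blue stacking bin with caps, 110 x 100 x 60 mm, at the left or right side.
- bin_purple: Bystander: purple stacking bin with caps, 110 x 100 x 60 mm, at the left or right side.

How it is judged:
By the outcome, as a careful person would: the job done as asked, in the order asked, and still so for the second after the job is handed in, while the arm keeps its last pose, push and grip.
It also fails if it takes over 69 s, if anything falls off the work surface, if the arm or the gripper's body presses on something with over 40 N, if the wrist force passes 120 N, or if a joint passes its speed limit or range.

## Working session

There is one attempt and no reset: what is moved stays moved. The work goes in short steps, Python scripts to look and compute and a shell command to move; the robot and the scene stay as the last step left them, time stands still between calls to the robot, and variables do not carry over. Pictures are saved under pics/ and viewed, at most 10 in all, crops included, and the job is handed in when it is done.

```bash
ls; mkdir -p pics
python3 - <<'E'
from workcell import bot
import cv2
s=bot.state(); print(s, bot.tcp_to_grasp)
for n in("scene","top"):
    c=bot.read_camera(n); cv2.imwrite(f"pics/{n}0.png",c["image"][:,:,::-1]); print(n,{k:v for k,v in c.items() if k!="image"})
E
```

```text
drive.py
pics
workcell.py
{'time_s': 0.0, 'joint_pos': array([-1.38460343e+00,  3.13960458e-01,  4.49838056e-02,  1.30361227e+00,
        2.67439422e-05,  1.43117611e+00]), 'qvel': array([-0.00114075, -0.00194901, -0.00017654,  0.0008796 ,  0.00033048,
       -0.00021785]), 'tau': array([-1.29904602e-04, -4.80623960e+01,  2.98534960e+01,  1.91883993e-02,
       -1.98629523e-04,  5.29044840e-06]), 'eef_pos': array([ 183.93724277, -544.24502786,  230.43357894]), 'tool_rot': array([-8.96364426e-04,  9.86759652e-01,  1.62186887e-01, -7.50122715e-06]), 'wrist_force': array([-0.5812919 , -0.50517744,  0.07689184]), 'wrist_torque': array([-0.00882826,  0.03736373,  0.02207701]), 'finger_force': 0.0, 'grip_width': 84.73206940383153} 18.700000000000003
scene {'fovy': 43.23010354109723, 'cx': 283.1984405653812, 'cy': 206.2782534051546, 'rvec': array([ 1.52110486,  1.91599729, -0.91400747]), 'tvec': array([ 123.04664908, -251.39969975, 2205.93024069])}
top {'fovy': 51.662667789782894, 'cx': 285.05088380019527, 'cy': 209.70779517362533, 'rvec': array([ 2.13867249, -2.2071955 ,  0.08308485]), 'tvec': array([  38.1209038 ,  578.26673753, 1398.90808349])}
```
View pics/top0.png

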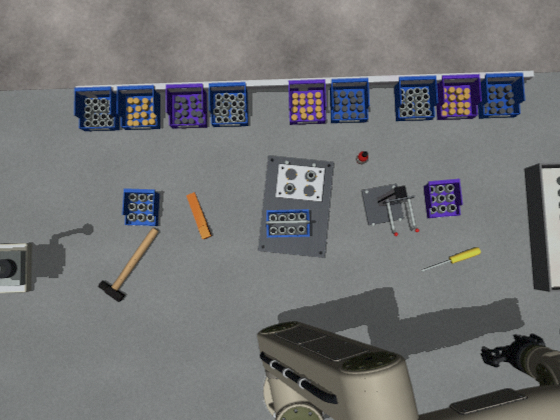

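View pics/scene0.png

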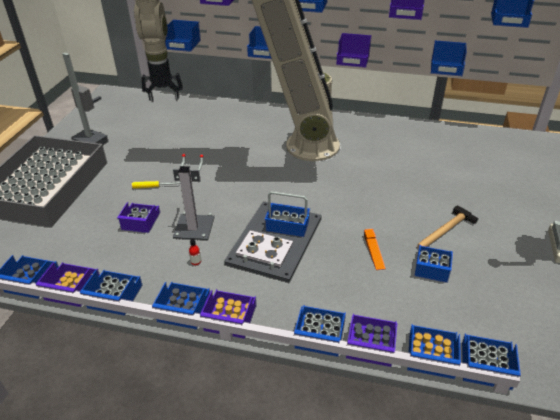

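Top view: plate corners near (268,157), (334,161), (326,257), (259,249). The basket is at (289,223), the wedge runs (193,195)→(206,237), and the red prong tips are at (396,234) and (418,229). I'll enlarge this area.

Create h.py:
```python
import numpy as np, cv2
from workcell import bot
def cam(n):
    c=bot.read_camera(n); f=210/np.tan(np.radians(c["fovy"])/2)
    K=np.array([[f,0,c["cx"]],[0,f,c["cy"]],[0,0,1]])
    return c["image"],K,c.get("rvec"),c.get("tvec"),c.get("hand_eye")
def at_z(K,rvec,tvec,uv,z):
    R=cv2.Rodrigues(rvec)[0]; o=-R.T@tvec
    d=R.T@np.linalg.inv(K)@np.array([*uv,1.]); return o+d*(z-o[2])/d[2]
def proj(K,rvec,tvec,p):
    return cv2.projectPoints(np.array(p,float).reshape(-1,3),rvec,tvec,K,None)[0].reshape(-1,2)
def crop(img,x0,y0,x1,y1,s,name):
    cv2.imwrite("pics/"+name,cv2.resize(img[y0:y1,x0:x1,::-1],None,fx=s,fy=s,interpolation=cv2.INTER_CUBIC))
```

Run:
```python
import cv2,numpy as np
i=cv2.imread("pics/top0.png")
a=cv2.resize(i[148:262,180:340],None,fx=5,fy=5,interpolation=cv2.INTER_CUBIC); cv2.imwrite("pics/c1.png",a)
a=cv2.resize(i[145:265,350:430],None,fx=5,fy=5,interpolation=cv2.INTER_CUBIC)
j=cv2.imread("pics/scene0.png"); b=cv2.resize(j[145:265,155:235],None,fx=5,fy=5,interpolation=cv2.INTER_CUBIC)
cv2.imwrite("pics/c2.png",np.hstack([a,b]))
```

```text
(no output)
```

View pics/c1.png

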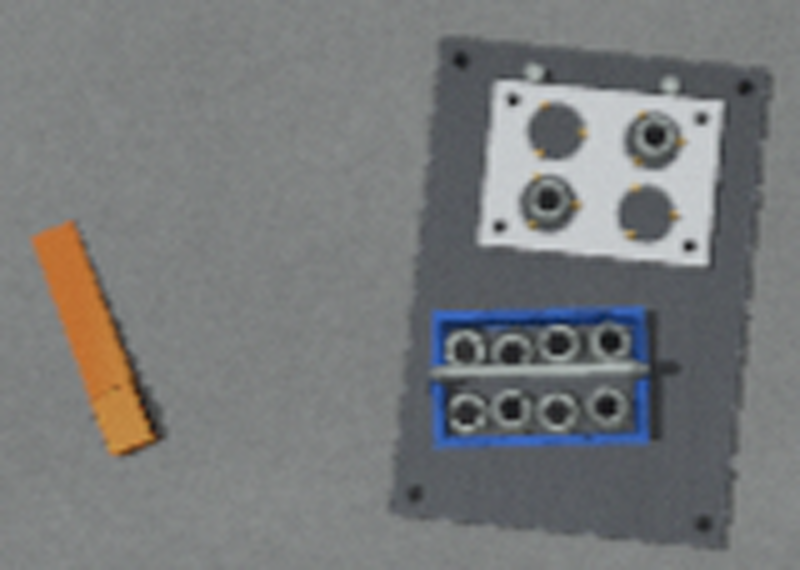

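View pics/c2.png

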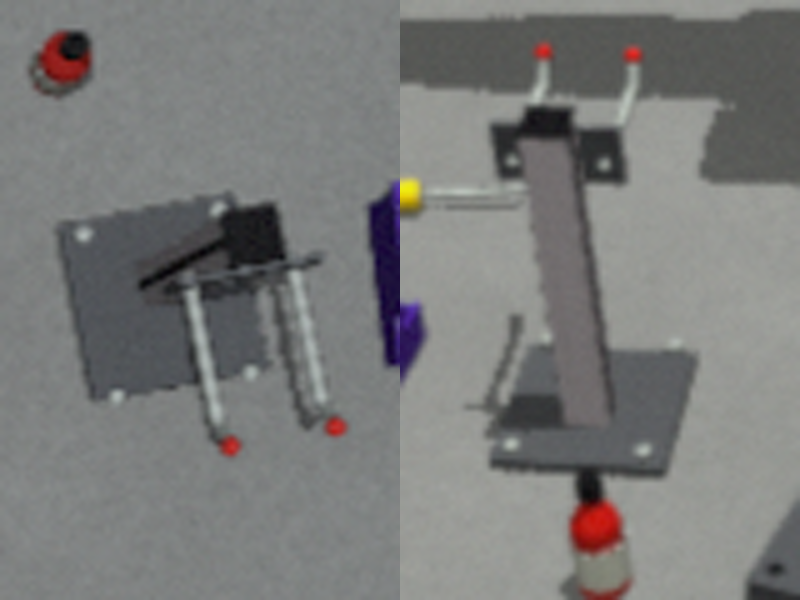

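```bash
cat > m.py <<'E'
from h import *
_,K,r,t,_=cam("top")
def P(pts,z,o): return np.array([at_z(K,r,t,((u+.5)/5-.5+o[0],(v+.5)/5-.5+o[1]),z) for u,v in pts])
A=(180,148);B=(350,145)
def fit(model,pts):  # 2D rigid
    m=np.array(model,float);p=pts[:,:2];mc=m.mean(0);pc=p.mean(0)
    H=(m-mc).T@(p-pc);a=np.arctan2(H[0,1]-H[1,0],H[0,0]+H[1,1])
    R=np.array([[np.cos(a),-np.sin(a)],[np.sin(a),np.cos(a)]]);o=pc-R@mc
    return o,np.degrees(a),np.linalg.norm(p-(m@R.T+o),axis=1)
rect=lambda x,y:[(x,y),(x,-y),(-x,-y),(-x,y)]
np.set_printoptions(precision=2,suppress=True)
print("plate",*fit(rect(160,110),P([(440,38),(772,68),(727,548),(390,514)],20,A)))
print("nest",*fit(rect(55,75),P([(493,80),(725,100),(709,267),(480,245)],41,A)))
print("basket",*fit(rect(40,65),P([(433,311),(645,309),(646,443),(433,447)],75,A)))
b=P([(430,374),(648,368)],155,A);print("bar",b,b.mean(0),np.linalg.norm(b[0]-b[1]))
w=np.vstack([P([(32,238),(73,222)],3,A),P([(121,456),(160,438)],30,A)])
print("wedge",*fit([(80,15),(80,-15),(-80,15),(-80,-15)],w))
ti=P([(230,446),(335,427)],229,B);print("tips",ti,np.linalg.norm(ti[0]-ti[1]))
ft=P([(58,226),(237,193),(268,366),(92,400)],10,B); print("foot",*fit(rect(60,60),ft))
print("stand",*fit(rect(60,60)+[(-112,30),(-112,-30)],np.vstack([ft,ti])))
_,Ks,rs,ts,_=cam("scene")
# scene check of tips
print("tips in scene:",(proj(Ks,rs,ts,ti)-[155,145])*5+[400,0])
E
python3 m.py
```

```text
plate [592.2  -16.73] -7.479768001838745 [1.76 1.11 1.   1.29]
nest [666.44 -31.58] -7.045029902135534 [1.37 1.03 0.29 0.69]
basket [532.32  13.25] -1.1711704948782289 [3.35 3.52 2.79 4.01]
bar [[531.96  77.87 155.  ]
 [531.43 -51.85 155.  ]] [531.69  13.01 155.  ] 129.71717730059254
wedge [571.49 305.51] 22.661231818972915 [0.92 0.74 1.15 1.  ]
tips [[ 484.36 -287.86  229.  ]
 [ 493.1  -346.82  229.  ]] 59.60941902787364
foot [ 589.83 -302.79] 8.295052920563109 [1.82 1.6  2.67 0.6 ]
stand [ 593.07 -302.27] 8.266329988979923 [5.14 4.48 1.62 2.73 6.48 6.66]
tips in scene: [[630.84  50.8 ]
 [542.12  47.15]]
```

The wedge, plate, nest and bar fits match the given sizes, and the prong tips measured from above reproject within 1 px in the scene view. Next I'll work out the moves.

```bash
cat > d.py <<'E'
import sys; from h import *
from scipy.spatial.transform import Rotation as Rn
s=bot.state(); q=s["tool_rot"]; R=Rn.from_quat(q[[1,2,3,0]]).as_matrix()
a=[float(v) for v in sys.argv[1:]]
phi=np.degrees(np.arctan2(R[1,0],R[0,0]))
np.set_printoptions(precision=2,suppress=True)
print("t",round(s["time_s"],2),"tcp",s["eef_pos"],"phi",round(phi,2),"F",s["wrist_force"],"w",round(s["grip_width"],1),"q",s["joint_pos"])
if len(a)>=3: print("tool delta",R.T@(np.array(a[:3])-s["eef_pos"]))
if len(a)==4: print("turn",round(-np.radians((a[3]-phi+180)%360-180),3),"delta after turn:",end=" ");c=np.radians(a[3]);print(np.array([[np.cos(c),np.sin(c),0],[np.sin(c),-np.cos(c),0],[0,0,-1]]).T@(np.array(a[:3])-s["eef_pos"]))
E
python3 d.py 531.7 13 200 89.5
python3 - <<'E'
from h import *
Pt=[];U=[]
for n in("top","scene"):
    _,K,r,t,_=cam(n); Pt.append(K@np.c_[cv2.Rodrigues(r)[0],t])
a=lambda u,v,o:((u+.5)/5-.5+o[0],(v+.5)/5-.5+o[1])
T=np.array([a(230,446,(350,145)),a(335,427,(350,145))]).T;S=np.array([a(233,55,(155,145)),a(143,51,(155,145))]).T
X=cv2.triangulatePoints(Pt[0],Pt[1],T,S);print((X[:3]/X[3]).T)
_,K,r,t,_=cam("top")
print("post top",at_z(K,r,t,a(253,234,(350,145)),254))
E
```

```text
t 0.2 tcp [ 183.99 -544.48  230.74] phi 18.67 F [ 0.46 -0.51  0.11] w 85.3 q [-1.38  0.31  0.05  1.3  -0.    1.43]
tool delta [ 507.86 -416.8    31.27]
turn -1.236 delta after turn: [560.49 342.83  30.74]
[[ 484.33839584 -288.09415853  227.24135776]
 [ 493.23118057 -347.56262911  227.4613484 ]]
post top [ 599.92522587 -300.54321982  254.        ]
```

The manual's scale: shifts go in units of 50 mm and turns go in units of 0.05 rad. Converting my numbers, 30 mm is 0.6, -24 mm is -0.48.

```bash
echo '[[0.6, -0.48, 0, 0, 85], [0.6, -0.48, 0, 0, 85], [0.6, -0.48, 0, 0, 85], [0.6, -0.48, 0, 0, 85], [0.6, -0.48, 0, 0, 85], [0.6, -0.48, 0, 0, 85], [0.6, -0.48, 0, 0, 85], [0.6, -0.48, 0, 0, 85], [0.6, -0.48, 0, 0, 85], [0.6, -0.48, 0, 0, 85], [0.6, -0.48, 0, 0, 85], [0.6, -0.48, 0, 0, 85]]' | python3 drive.py 70; echo '[[0.6, -0.5, 0, 0, 85], [0.6, -0.5, 0, 0, 85], [0.6, -0.5, 0, 0, 85], [0.6, -0.5, 0, 0, 85], [0, 0, 0, 0, 85]]' | python3 drive.py; echo '[[0, 0, 0, -2.4, 85], [0, 0, 0, -2.4, 85], [0, 0, 0, -2.4, 85], [0, 0, 0, -2.4, 85], [0, 0, 0, -2.4, 85], [0, 0, 0, -2.4, 85], [0, 0, 0, -2.4, 85], [0, 0, 0, -2.4, 85], [0, 0, 0, -2.4, 85], [0, 0, 0, -2.4, 85], [0, 0, 0, -0.72, 85], [0, 0, 0, 0, 85]]' | python3 drive.py; python3 d.py 531.7 13 137 89.5
```

```text
time_s: 1.35
eef_pos: [433.6, -155.0, 231.6]
tool_rot: [0.0, 0.987, 0.162, 0.0]
wrist_force: [-0.5, 0.2, 0.3]
grip_width: 84.7
finger_force: 0.0
time_s: 1.77
eef_pos: [517.3, -18.3, 231.2]
tool_rot: [-0.001, 0.986, 0.166, 0.001]
wrist_force: [-0.2, -0.5, -0.0]
grip_width: 85.5
finger_force: 0.0
time_s: 2.77
eef_pos: [514.5, -23.8, 231.3]
tool_rot: [0.0, 0.71, 0.704, -0.0]
wrist_force: [-0.4, -0.3, 0.6]
grip_width: 84.9
finger_force: 0.0
t 2.77 tcp [514.46 -23.81 231.3 ] phi 89.52 F [-0.44 -0.33  0.58] w 84.9 q [-0.2   0.2  -0.11  1.27 -0.    1.38]
tool delta [36.97 16.94 94.29]
turn 0.0 delta after turn: [36.96 16.92 94.3 ]
```

```bash
echo '[[0.37, 0.17, 0, 0, 85], [0.37, 0.17, 0, 0, 85], [0, 0, 0.6, 0, 85], [0, 0, 0.6, 0, 85], [0, 0, 0.5, 0, 85], [0, 0, 0.18, 0, 85], [0, 0, 0, 0, 0], [0, 0, 0, 0, 0], [0, 0, 0, 0, 0], [0, 0, 0, 0, 0], [0, 0, 0, 0, 0], [0, 0, 0, 0, 0]]' | python3 drive.py 70; python3 d.py 531.7 13 137 89.5
```

```text
time_s: 3.77
eef_pos: [532.7, 13.1, 138.4]
tool_rot: [0.001, 0.71, 0.704, 0.001]
wrist_force: [0.2, 0.5, 0.1]
grip_width: 11.9
finger_force: 0.3
t 3.77 tcp [532.7   13.12 138.41] phi 89.47 F [0.23 0.48 0.09] w 11.9 q [-0.13  0.28 -0.24  1.05 -0.    1.45]
tool delta [-0.13 -1.    1.41]
turn -0.0 delta after turn: [-0.13 -1.    1.41]
```

Scaled: -10 mm is -0.2, -5 mm is -0.1.

```bash
echo '[[0, 0, 0, 0, 0], [0, 0, 0, 0, 0], [0, 0, 0, 0, 0]]' | python3 drive.py;echo '[[0, 0, -0.2, 0, 0], [0, 0, -0.2, 0, 0], [0, 0, -0.1, 0, 0], [0, 0, 0, 0, 0]]' | python3 drive.py; python3 d.py 430 -170 246 98.4
python3 - <<'E'
from h import *
i,*_=cam("scene"); crop(i,150,130,350,270,4,"c3.png")
E
```

```text
time_s: 4.02
eef_pos: [533.1, 13.1, 138.3]
tool_rot: [0.001, 0.71, 0.704, 0.001]
wrist_force: [2.5, -0.3, 5.3]
grip_width: 5.3
finger_force: 68.6
time_s: 4.35
eef_pos: [532.5, 13.2, 163.7]
tool_rot: [0.001, 0.71, 0.704, 0.0]
wrist_force: [0.0, -0.1, -2.4]
grip_width: 5.3
finger_force: 68.6
t 4.35 tcp [532.52  13.21 163.7 ] phi 89.49 F [ 0.01 -0.14 -2.36] w 5.3 q [-0.13  0.26 -0.19  1.11 -0.    1.45]
tool delta [-184.14 -100.74  -82.41]
turn -0.156 delta after turn: [-166.27 -128.19  -82.3 ]
```

View pics/c3.png

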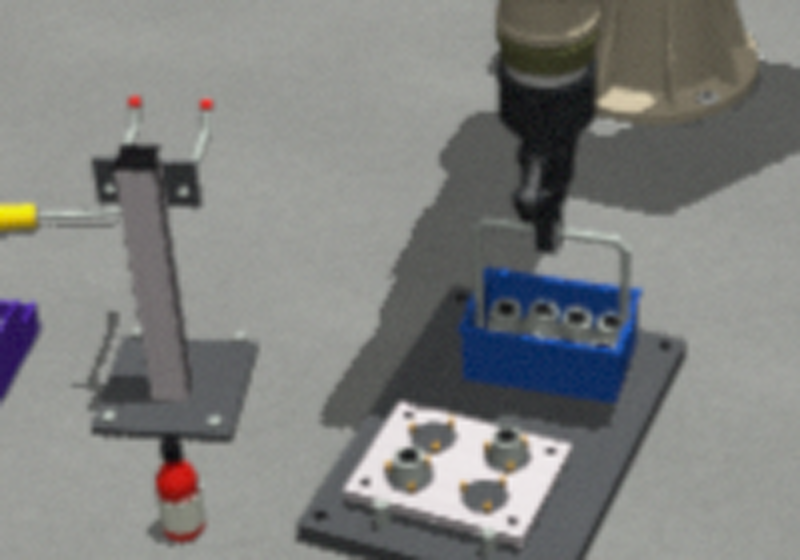

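The basket is lifted level in the grip. The caps are still in their nests and the hook is clear.

Scaled: -17 mm is -0.34, -16 mm is -0.32, -0.04 rad is -0.8.

```bash
echo '[[0, 0, -0.3, 0, 0], [0, 0, -0.5, 0, 0], [-0.1, -0.06, -0.5, 0, 0], [-0.3, -0.2, -0.34, 0, 0], [-0.5, -0.28, 0, 0, 0], [-0.6, -0.32, 0, 0, 0], [-0.6, -0.32, 0, 0, 0], [-0.6, -0.32, 0, 0, 0], [-0.5, -0.28, 0, 0, 0], [-0.32, -0.16, 0, 0, 0], [-0.12, -0.08, 0, -0.8, 0], [0, 0, 0, -0.8, 0]]' | python3 drive.py; echo '[[0, 0, 0, -0.8, 0], [0, 0, 0, -0.72, 0], [0, 0, 0, 0, 0]]' | python3 drive.py;  python3 d.py 435 -325 248 98.4
```

```text
time_s: 5.4
eef_pos: [428.0, -169.3, 243.8]
tool_rot: [-0.0, 0.682, 0.731, -0.0]
wrist_force: [-0.1, 0.6, -2.3]
grip_width: 5.3
finger_force: 68.5
time_s: 5.65
eef_pos: [428.9, -167.8, 243.8]
tool_rot: [-0.001, 0.653, 0.757, -0.0]
wrist_force: [0.1, -0.4, -2.7]
grip_width: 5.5
finger_force: 68.5
t 5.65 tcp [ 428.85 -167.79  243.81] phi 98.45 F [ 0.05 -0.36 -2.73] w 5.5 q [-0.55  0.09 -0.2   1.28 -0.    0.88]
tool delta [-156.41  -17.02   -4.27]
turn 0.001 delta after turn: [-156.42  -16.89   -4.19]
```

```bash
echo '[[-0.24, -0.02, -0.04, 0, 0], [-0.48, -0.06, -0.06, 0, 0], [-0.6, -0.06, -0.02, 0, 0], [-0.6, -0.06, 0, 0, 0], [-0.6, -0.06, 0, 0, 0], [-0.4, -0.06, 0, 0, 0], [-0.2, -0.02, 0, 0, 0], [0, 0, 0, 0, 0], [0, 0, 0, 0, 0], [0, 0, 0, 0, 0]]' | python3 drive.py;  python3 d.py 525.4 -312.3 248 98.4;python3 - <<'E'
from h import *
i,*_=cam("top"); crop(i,330,140,450,260,5,"c4.png")
E
```

```text
time_s: 6.48
eef_pos: [435.1, -323.4, 250.2]
tool_rot: [-0.001, 0.653, 0.757, 0.0]
wrist_force: [-0.5, 0.4, -3.4]
grip_width: 5.3
finger_force: 68.5
t 6.48 tcp [ 435.13 -323.43  250.19] phi 98.45 F [-0.45  0.4  -3.38] w 5.3 q [-0.79  0.25  0.    1.33  0.    0.64]
tool delta [-2.26 90.93  2.15]
turn 0.001 delta after turn: [-2.17 90.93  2.19]
```

View pics/c4.png

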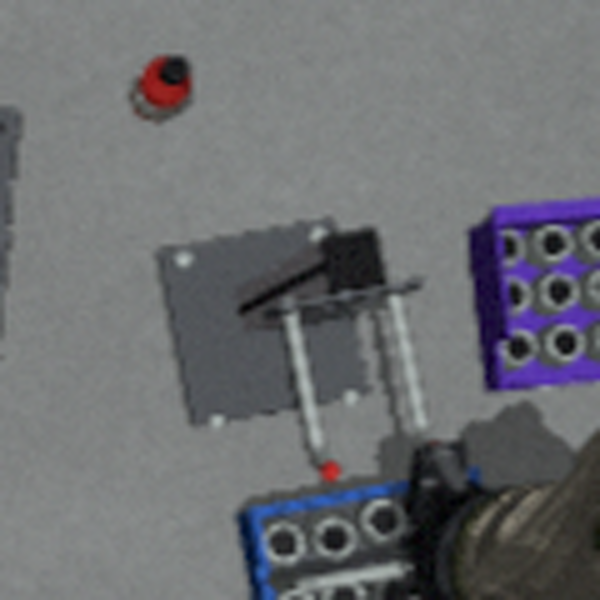

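The bar is in front of the prongs, parallel to them and centred, with the red tip at (331,470) ahead of the basket. Next I'll go forward, then lower.

```bash
echo '[[0, 0.2, 0, 0, 0], [-0.02, 0.4, 0, 0, 0], [-0.02, 0.5, 0, 0, 0], [0, 0.4, 0, 0, 0], [0, 0.22, 0, 0, 0], [0, 0.1, 0, 0, 0], [0, 0, 0, 0, 0], [0, 0, 0.2, 0, 0], [0, 0, 0.3, 0, 0], [0, 0, 0.2, 0, 0], [0, 0, 0.14, 0, 0], [0, 0, 0.06, 0, 0]]' | python3 drive.py;echo '[[0, 0, 0.02, 0, 0], [0, 0, 0.02, 0, 0], [0, 0, 0, 0, 0]]' | python3 drive.py;  python3 d.py 525.4 -312.3 201 98.4
```

```text
time_s: 7.53
eef_pos: [524.2, -312.9, 203.6]
tool_rot: [-0.001, 0.654, 0.757, -0.0]
wrist_force: [-0.5, -0.2, -1.6]
grip_width: 5.3
finger_force: 68.5
time_s: 7.78
eef_pos: [525.7, -313.6, 203.7]
tool_rot: [0.0, 0.653, 0.757, -0.0]
wrist_force: [-0.1, -1.1, -2.6]
grip_width: 5.1
finger_force: 68.5
t 7.78 tcp [ 525.71 -313.55  203.75] phi 98.41 F [-0.12 -1.05 -2.64] w 5.1 q [-0.67  0.39  0.09  1.27 -0.    0.76]
tool delta [ 1.29 -0.13  2.74]
turn 0.0 delta after turn: [ 1.28 -0.13  2.75]
```

Scaled: 1.5 mm is 0.03.

```bash
echo '[[0, 0, 0.03, 0, 0], [0, 0, 0, 0, 0], [0, 0, 0, 0, 0]]' | python3 drive.py; echo '[[0, 0, 0.03, 0, 0], [0, 0, 0, 0, 0], [0, 0, 0, 0, 0]]' | python3 drive.py
```

```text
time_s: 8.03
eef_pos: [525.8, -313.4, 202.1]
tool_rot: [0.0, 0.653, 0.757, -0.0]
wrist_force: [-0.7, 0.2, -2.6]
grip_width: 5.6
finger_force: 68.5
time_s: 8.28
eef_pos: [525.9, -313.4, 200.5]
tool_rot: [0.0, 0.653, 0.757, -0.0]
wrist_force: [0.0, -0.0, -1.6]
grip_width: 5.6
finger_force: 68.8
```

Scaled: 1 mm is 0.02.

```bash
echo '[[0, 0, 0.02, 0, 0], [0, 0, 0, 0, 0], [0, 0, 0, 0, 0]]' | python3 drive.py; echo '[[0, 0, 0.014, 0, 0], [0, 0, 0, 0, 0], [0, 0, 0, 0, 0]]' | python3 drive.py
```

```text
time_s: 8.53
eef_pos: [525.9, -313.5, 200.3]
tool_rot: [0.001, 0.653, 0.757, 0.0]
wrist_force: [-0.5, 0.5, 4.8]
grip_width: 5.3
finger_force: 69.3
time_s: 8.78
eef_pos: [526.0, -313.5, 200.2]
tool_rot: [0.001, 0.653, 0.757, 0.0]
wrist_force: [-1.7, 2.0, 7.4]
grip_width: 5.5
finger_force: 69.7
```

The bar is seated: the rods now push up at 7 N. I'll release it and back off upwards.

Scaled: -30 mm is -0.6, -25 mm is -0.5.

```bash
echo '[[0, 0, -0.03, 0, 8], [0, 0, 0, 0, 20], [0, 0, 0, 0, 40], [0, 0, 0, 0, 40], [0, 0, 0, 0, 40], [0, 0, -0.1, 0, 40], [0, 0, -0.3, 0, 40], [0, 0, -0.5, 0, 40], [0, 0, -0.6, 0, 40], [0, 0, -0.3, 0, 40], [0, 0, 0, 0, 40]]' | python3 drive.py; python3 d.py 516 282 90 -157.34
python3 - <<'E'
from h import *
i,*_=cam("scene"); crop(i,110,110,310,260,4,"c5.png")
E
```

```text
time_s: 9.7
eef_pos: [527.0, -314.3, 294.9]
tool_rot: [0.004, 0.653, 0.757, 0.0]
wrist_force: [0.9, -0.6, 0.8]
grip_width: 39.8
finger_force: 0.0
t 9.7 tcp [ 526.98 -314.29  294.86] phi 98.42 F [ 0.88 -0.64  0.84] w 39.8 q [-0.67  0.38  0.3   1.48 -0.    0.76]
tool delta [592.57  75.47 202.04]
turn -1.819 delta after turn: [-219.6   554.49  204.86]
```

View pics/c5.png

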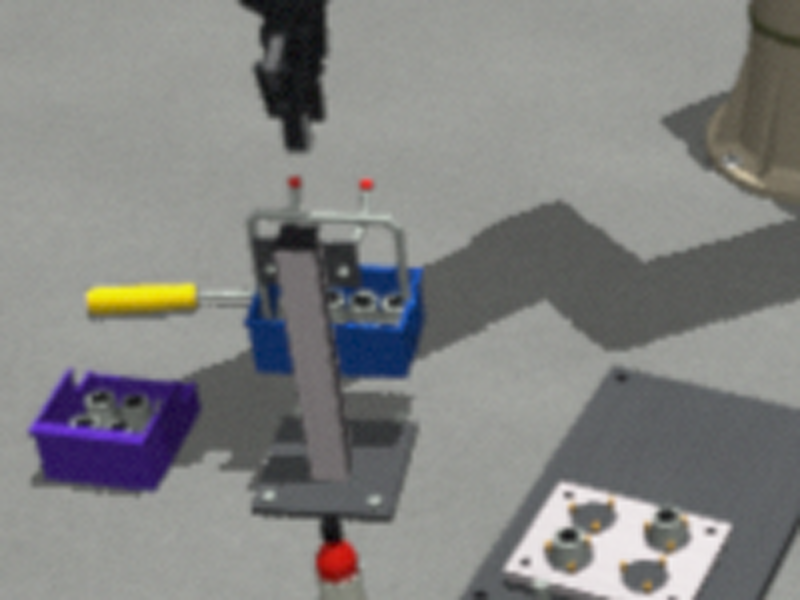

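The basket hangs on both prongs: the bar lies across them behind the red tips at (294,183) and (366,185), with the uprights outside. The gripper is clear, so on to the wedge.

```bash
echo '[[0.4, 0.06, 0, 0, 60], [0.76, 0.1, 0, 0, 60], [0.76, 0.1, 0, 0, 60], [0.76, 0.1, 0, 0, 60], [0.76, 0.1, 0, 0, 60], [0.76, 0.1, 0, 0, 60], [0.76, 0.1, 0, 0, 60], [0.76, 0.1, 0, 0, 60], [0.76, 0.1, 0.2, 0, 60], [0.76, 0.1, 0.2, 0, 60], [0.76, 0.1, 0.2, 0, 60], [0.76, 0.1, 0.2, 0, 60]]' | python3 drive.py;echo '[[0.76, 0.1, 0.2, 0, 60], [0.76, 0.1, 0.2, 0, 60], [0.76, 0.1, 0.2, 0, 60], [0.76, 0.08, 0.2, 0, 60], [0.4, 0.04, 0.2, 0, 60], [0, 0, 0, -2.4, 60], [0, 0, 0, -2.4, 60], [0, 0, 0, -2.4, 60], [0, 0, 0, -2.4, 60], [0, 0, 0, -2.4, 60], [0, 0, 0, -2.4, 60], [0, 0, 0, -2.4, 60]]' | python3 drive.py; echo '[[0, 0, 0, -2.4, 60], [0, 0, 0, -2.4, 60], [0, 0, 0, -2.4, 60], [0, 0, 0, -2.4, 60], [0, 0, 0, -2.4, 60], [0, 0, 0, -2.4, 60], [0, 0, 0, -2.4, 60], [0, 0, 0, -2.4, 60], [0, 0, 0, -0.38, 60], [0, 0, 0, 0, 60]]' | python3 drive.py; python3 d.py 516.1 282.4 90 -157.34
```

```text
time_s: 10.75
eef_pos: [517.7, 130.3, 248.4]
tool_rot: [-0.001, 0.653, 0.757, -0.001]
wrist_force: [0.5, 0.2, 0.0]
grip_width: 60.3
finger_force: 0.0
time_s: 11.75
eef_pos: [513.5, 301.4, 198.3]
tool_rot: [-0.001, 0.285, 0.959, -0.001]
wrist_force: [-0.2, -0.7, -0.2]
grip_width: 59.7
finger_force: 0.0
time_s: 12.58
eef_pos: [513.8, 301.4, 198.8]
tool_rot: [-0.001, -0.195, 0.981, -0.0]
wrist_force: [0.3, 0.4, -0.5]
grip_width: 59.9
finger_force: 0.0
t 12.58 tcp [513.78 301.45 198.85] phi -157.47 F [ 0.33  0.41 -0.47] w 59.9 q [ 0.4   0.37  0.04  1.25 -0.    0.  ]
tool delta [  4.93 -18.48 108.86]
turn -0.002 delta after turn: [  5.2  -18.47 108.85]
```

```bash
echo '[[0.06, -0.18, 0.2, 0, 60], [0.04, -0.18, 0.4, 0, 60], [0, 0, 0.6, 0, 60], [0, 0, 0.6, 0, 60], [0, 0, 0.6, 0, 60], [0, 0, 0.6, 0, 60], [0, 0, 0.44, 0, 60], [0, 0, 0.24, 0, 60], [0, 0, 0.12, 0, 60], [0, 0, 0.06, 0, 60], [0, 0, 0, 0, 60]]' | python3 drive.py; python3 d.py 516.1 282.4 3 -157.34
python3 - <<'E'
from h import *
i,*_=cam("wrist"); cv2.imwrite("pics/w1.png",i[:,:,::-1])
E
```

```text
time_s: 13.5
eef_pos: [516.6, 283.1, 6.7]
tool_rot: [-0.0, -0.196, 0.981, -0.0]
wrist_force: [-0.4, -0.5, -0.1]
grip_width: 59.8
finger_force: 0.0
t 13.5 tcp [516.59 283.1    6.72] phi -157.43 F [-0.45 -0.47 -0.14] w 59.8 q [ 0.37  0.5  -0.26  0.81 -0.   -0.03]
tool delta [ 0.72 -0.46  3.72]
turn -0.001 delta after turn: [ 0.72 -0.46  3.72]
```

View pics/w1.png

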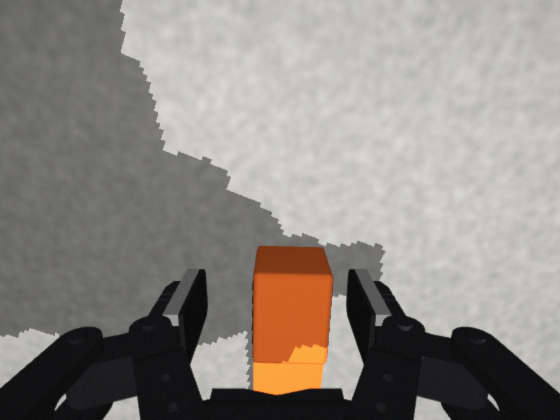

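The heel block is centred between the pads and parallel to them, with its back end at row 247 and its step at row 363. I'll lower and grip.

Scaled: 4 mm is 0.08.

```bash
echo '[[0, 0, 0.08, 0, 60], [0, 0, 0, 0, 0], [0, 0, 0, 0, 0], [0, 0, 0, 0, 0], [0, 0, 0, 0, 0], [0, 0, 0, 0, 0], [0, 0, 0, 0, 0], [0, 0, 0, 0, 0]]' | python3 drive.py 60; echo '[[0, 0, -0.2, 0, 0], [0, 0, -0.4, 0, 0], [0, 0, -0.4, 0, 0], [0, 0, -0.1, 0, 0], [0, 0, 0, 0, 0]]' | python3 drive.py; python3 d.py
```

```text
time_s: 14.22
eef_pos: [517.4, 283.5, 4.0]
tool_rot: [0.001, -0.196, 0.981, 0.0]
wrist_force: [-1.3, -0.3, 5.7]
grip_width: 29.3
finger_force: 59.8
time_s: 14.63
eef_pos: [518.2, 283.7, 60.0]
tool_rot: [0.002, -0.196, 0.981, 0.0]
wrist_force: [-0.6, -0.1, -1.7]
grip_width: 29.4
finger_force: 59.1
t 14.63 tcp [518.17 283.65  59.97] phi -157.36 F [-0.62 -0.09 -1.67] w 29.4 q [ 0.37  0.44 -0.2   0.92 -0.   -0.03]
```

```bash
echo '[[0, 0, 0, 2, 0], [0, 0, 0, 2.4, 0], [0, 0, 0, 2.4, 0], [0, 0, 0, 2.4, 0], [0, 0, 0, 1.24, 0], [0, 0, 0, 0, 0]]' | python3 drive.py; python3 d.py 459.3 -5.1 44 172.7
```

```text
time_s: 15.13
eef_pos: [515.8, 282.7, 56.5]
tool_rot: [-0.001, 0.064, 0.998, -0.001]
wrist_force: [0.3, -0.3, -0.2]
grip_width: 29.2
finger_force: 59.1
t 15.13 tcp [515.75 282.71  56.52] phi 172.65 F [ 0.34 -0.29 -0.24] w 29.2 q [ 0.37  0.45 -0.2   0.92 -0.    0.49]
tool delta [  19.13 -292.65   12.95]
turn -0.001 delta after turn: [  19.43 -292.65   12.52]
```

```bash
echo '[[0.04, -0.3, 0, 0, 0], [0.04, -0.6, 0, 0, 0], [0.04, -0.7, 0, 0, 0], [0.04, -0.7, 0, 0, 0], [0.04, -0.7, 0, 0, 0], [0.04, -0.7, 0, 0, 0], [0.04, -0.7, 0, 0, 0], [0.04, -0.64, 0, 0, 0], [0.04, -0.5, 0.08, 0, 0], [0.03, -0.26, 0.1, 0, 0], [0, -0.06, 0.06, 0, 0], [0, 0, 0, 0, 0]]' | python3 drive.py; echo '[[0, 0, 0, 0, 0], [0, 0, 0, 0, 0]]' | python3 drive.py;python3 d.py 459.3 -5.1 24 172.7
python3 - <<'E'
from h import *
i,*_=cam("top"); crop(i,235,150,345,260,5.4,"c6.png")
E
```

```text
time_s: 16.13
eef_pos: [459.3, -5.6, 45.0]
tool_rot: [-0.001, 0.064, 0.998, 0.0]
wrist_force: [-0.7, -0.7, -1.4]
grip_width: 29.0
finger_force: 59.1
time_s: 16.3
eef_pos: [460.5, -4.2, 46.0]
tool_rot: [-0.0, 0.062, 0.998, 0.0]
wrist_force: [-1.0, 0.1, -1.2]
grip_width: 28.8
finger_force: 59.1
t 16.3 tcp [460.51  -4.19  45.99] phi 172.83 F [-1.04  0.05 -1.19] w 28.8 q [-0.18  0.24 -0.54  0.79  0.   -0.06]
tool delta [ 1.08 -1.06 21.99]
turn 0.002 delta after turn: [ 1.08 -1.06 21.99]
```

View pics/c6.png

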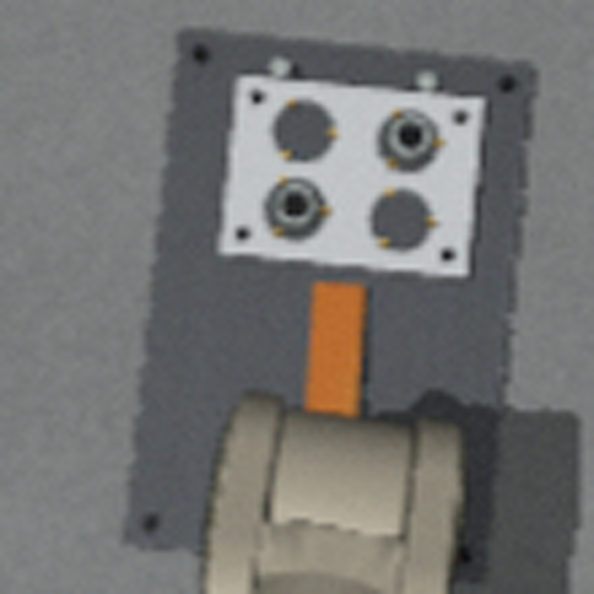

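The toe, at (315,283)–(366,287), is just ahead of the front edge, at (219,253)–(468,276), and is centred between the feet and parallel to the plate.

Run:
```python
from h import *
_,K,r,t,_=cam("top"); g=lambda u,v,z:at_z(K,r,t,((u+.5)/5.4-.5+235,(v+.5)/5.4-.5+150),z)
toe=(g(315,283,45)+g(366,287,45))/2; e1=g(219,253,41);e2=g(468,276,41); e=(e1+e2)/2
y=(e1-e2)[:2];y/=np.linalg.norm(y);x=np.array([y[1],-y[0]]);d=(toe-e)[:2]
tcp=np.array([460.5,-4.2]);print(toe,e,"yaw",np.degrees(np.arctan2(x[1],x[0])),"toe rel edge",d@x,d@y,"toe-tcp",(toe[:2]-tcp)@x,(toe[:2]-tcp)@y)
```

```text
[599.99638041 -21.81696808  45.        ] [612.75452759 -24.05439772  41.        ] yaw -7.158731883310969 toe rel edge -12.937519196347937 0.6300855941772393 toe-tcp 140.60436883773212 -0.09579295081195197
```

```bash
echo '[[0, 0, 0.12, 0, 0], [0, 0, 0.14, 0, 0], [0, 0, 0.08, 0, 0], [0, 0, 0.04, 0, 0], [0, 0, 0, 0, 0], [0, 0, 0, 0, 0]]' | python3 drive.py; echo '[[0, 0, 0.02, 0, 0], [0, 0, 0, 0, 0], [0, 0, 0, 0, 0]]' | python3 drive.py; echo '[[0, 0, 0.02, 0, 0], [0, 0, 0, 0, 0], [0, 0, 0, 0, 0]]' | python3 drive.py
```

```text
time_s: 16.9
eef_pos: [460.1, -4.9, 26.8]
tool_rot: [-0.0, 0.063, 0.998, -0.0]
wrist_force: [0.4, 0.4, -0.9]
grip_width: 29.2
finger_force: 59.1
time_s: 17.15
eef_pos: [460.5, -5.1, 26.2]
tool_rot: [0.0, 0.063, 0.998, -0.0]
wrist_force: [0.1, -0.3, -0.6]
grip_width: 29.4
finger_force: 59.1
time_s: 17.4
eef_pos: [460.4, -5.0, 25.1]
tool_rot: [0.0, 0.063, 0.998, -0.0]
wrist_force: [0.3, 0.1, -0.8]
grip_width: 29.2
finger_force: 59.1
```

Scaled: 0.7 mm is 0.014.

```bash
echo '[[0, 0, 0.014, 0, 0], [0, 0, 0, 0, 0], [0, 0, 0, 0, 0]]' | python3 drive.py; echo '[[0, 0, 0.014, 0, 0], [0, 0, 0, 0, 0], [0, 0, 0, 0, 0]]' | python3 drive.py; echo '[[0, 0, 0.014, 0, 0], [0, 0, 0, 0, 0], [0, 0, 0, 0, 0]]' | python3 drive.py
```

```text
time_s: 17.65
eef_pos: [460.3, -5.0, 24.3]
tool_rot: [-0.0, 0.063, 0.998, -0.0]
wrist_force: [0.1, 0.2, -1.6]
grip_width: 29.1
finger_force: 59.1
time_s: 17.9
eef_pos: [460.4, -5.0, 23.9]
tool_rot: [0.0, 0.063, 0.998, -0.0]
wrist_force: [-1.5, -0.3, 3.7]
grip_width: 28.8
finger_force: 59.4
time_s: 18.15
eef_pos: [460.5, -5.0, 23.9]
tool_rot: [0.0, 0.063, 0.998, -0.0]
wrist_force: [-3.8, -0.5, 11.0]
grip_width: 29.3
finger_force: 60.6
```

Scaled: -10 mm is -0.2, -2 mm is -0.04.

```bash
echo '[[0, 0, -0.01, 0, 0], [-0.06, 0, -0.01, 0, 0], [-0.16, 0, 0, 0, 0], [-0.2, 0, 0, 0, 0], [-0.2, 0, 0, 0, 0], [-0.16, 0, 0, 0, 0], [-0.08, 0, 0, 0, 0], [-0.04, 0, 0, 0, 0], [0, 0, 0, 0, 0], [0, 0, 0, 0, 0]]' | python3 drive.py; python3 d.py
```

```text
time_s: 18.98
eef_pos: [505.8, -10.9, 24.0]
tool_rot: [0.001, 0.063, 0.998, -0.0]
wrist_force: [0.3, 0.1, -0.6]
grip_width: 29.4
finger_force: 59.3
t 18.98 tcp [505.78 -10.86  23.99] phi 172.73 F [ 0.32  0.08 -0.64] w 29.4 q [-0.18  0.34 -0.46  0.76 -0.   -0.05]
```

```bash
echo '[[-0.04, 0, 0, 0, 0], [-0.02, 0, 0, 0, 0], [0, 0, 0, 0, 0]]' | python3 drive.py; echo '[[-0.02, 0, 0, 0, 0], [-0.02, 0, 0, 0, 0], [0, 0, 0, 0, 0]]' | python3 drive.py;echo '[[-0.02, 0, 0, 0, 0], [-0.02, 0, 0, 0, 0], [0, 0, 0, 0, 0]]' | python3 drive.py;echo '[[-0.02, 0, 0, 0, 0], [-0.02, 0, 0, 0, 0], [0, 0, 0, 0, 0]]' | python3 drive.py
```

```text
time_s: 19.23
eef_pos: [507.7, -11.0, 23.9]
tool_rot: [-0.0, 0.063, 0.998, 0.0]
wrist_force: [-2.1, -0.3, 4.0]
grip_width: 29.1
finger_force: 59.5
time_s: 19.48
eef_pos: [509.6, -11.2, 24.0]
tool_rot: [-0.0, 0.063, 0.998, 0.0]
wrist_force: [-2.9, 1.6, 5.4]
grip_width: 29.1
finger_force: 59.9
time_s: 19.73
eef_pos: [509.9, -11.2, 23.9]
tool_rot: [-0.002, 0.063, 0.998, 0.0]
wrist_force: [-7.6, 0.3, 9.8]
grip_width: 29.2
finger_force: 60.6
time_s: 19.98
eef_pos: [510.3, -11.3, 23.9]
tool_rot: [-0.003, 0.063, 0.998, 0.0]
wrist_force: [-12.2, 0.8, 14.5]
grip_width: 29.3
finger_force: 61.0
```

The edge made contact at about TCP x = 509.8, but the wrist is pressing down with 14 N. I'll relieve that first.

```bash
echo '[[0, 0, -0.014, 0, 0], [0, 0, -0.012, 0, 0], [0, 0, 0, 0, 0], [0, 0, 0, 0, 0]]' | python3 drive.py; echo '[[-0.02, 0, 0, 0, 0], [-0.02, 0, 0, 0, 0], [0, 0, 0, 0, 0]]' | python3 drive.py
```

```text
time_s: 20.32
eef_pos: [511.5, -11.4, 24.1]
tool_rot: [-0.002, 0.063, 0.998, 0.0]
wrist_force: [-5.5, 0.4, 0.3]
grip_width: 29.1
finger_force: 59.3
time_s: 20.57
eef_pos: [513.6, -11.6, 24.0]
tool_rot: [-0.002, 0.063, 0.998, 0.0]
wrist_force: [-5.7, 1.1, 0.4]
grip_width: 28.9
finger_force: 59.3
```

Scaled: -1 mm is -0.02.

```bash
echo '[[-0.02, 0, 0, 0, 0], [-0.02, 0, 0, 0, 0], [-0.02, 0, 0, 0, 0], [0, 0, 0, 0, 0]]' | python3 drive.py; echo '[[-0.02, 0, 0, 0, 0], [-0.02, 0, 0, 0, 0], [-0.02, 0, 0, 0, 0], [0, 0, 0, 0, 0]]' | python3 drive.py; python3 d.py
```

```text
time_s: 20.9
eef_pos: [516.5, -12.0, 24.0]
tool_rot: [-0.002, 0.063, 0.998, 0.0]
wrist_force: [-5.3, 0.2, 0.0]
grip_width: 29.5
finger_force: 59.3
time_s: 21.23
eef_pos: [519.5, -12.4, 24.0]
tool_rot: [-0.002, 0.063, 0.998, 0.0]
wrist_force: [-5.4, 0.8, -0.2]
grip_width: 29.1
finger_force: 59.3
t 21.23 tcp [519.54 -12.42  24.03] phi 172.74 F [-5.38  0.8  -0.22] w 29.1 q [-0.18  0.37 -0.42  0.79 -0.   -0.05]
```

Scaled: -1 mm is -0.02.

```bash
echo '[[-0.02, 0, 0, 0, 0], [-0.02, 0, 0, 0, 0], [-0.02, 0, 0, 0, 0], [-0.02, 0, 0, 0, 0], [0, 0, 0, 0, 0]]' | python3 drive.py; echo '[[-0.02, 0, 0, 0, 0], [-0.02, 0, 0, 0, 0], [-0.02, 0, 0, 0, 0], [-0.02, 0, 0, 0, 0], [0, 0, 0, 0, 0]]' | python3 drive.py; python3 d.py
python3 - <<'E'
from h import *
i,*_=cam("top"); crop(i,235,150,345,260,5.4,"c7.png")
E
```

```text
time_s: 21.65
eef_pos: [523.2, -12.9, 24.0]
tool_rot: [-0.003, 0.063, 0.998, 0.0]
wrist_force: [-6.2, 0.5, 1.2]
grip_width: 29.4
finger_force: 59.4
time_s: 22.07
eef_pos: [526.7, -13.3, 24.0]
tool_rot: [-0.003, 0.063, 0.998, 0.0]
wrist_force: [-6.9, 1.0, 1.6]
grip_width: 29.2
finger_force: 59.5
t 22.07 tcp [526.74 -13.29  23.99] phi 172.74 F [-6.9   1.02  1.59] w 29.2 q [-0.18  0.38 -0.4   0.79 -0.   -0.05]
```

View pics/c7.png

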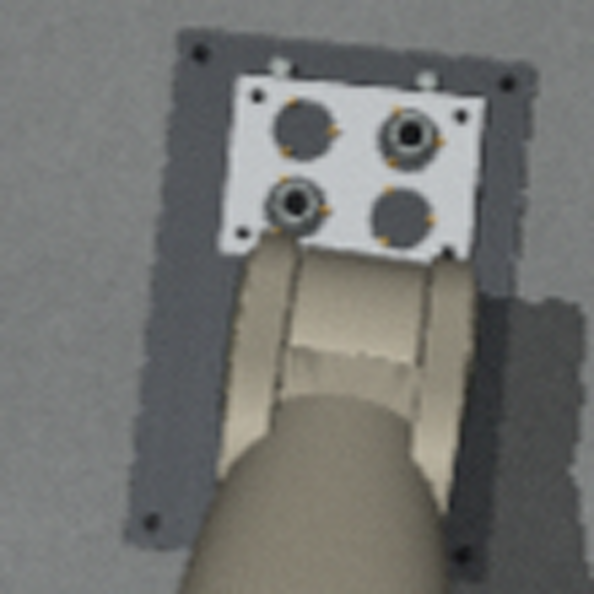

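The fixture still stands against its dowels with the caps nested; only the arm hides the front. About 5 mm remain.

The manual's scale: shifts go in units of 50 mm and turns go in units of 0.05 rad. Converting my numbers, -1 mm is -0.02, -0.1 mm is -0.002.

```bash
echo '[[-0.02, 0, -0.002, 0, 0], [-0.02, 0, 0, 0, 0], [-0.02, 0, 0, 0, 0], [-0.02, 0, 0, 0, 0], [-0.02, 0, 0, 0, 0], [0, 0, 0, 0, 0], [0, 0, 0, 0, 0]]' | python3 drive.py; echo '[[0, 0, 0, 0, 0], [0, 0, 0, 0, 0]]' | python3 drive.py
```

```text
time_s: 22.7
eef_pos: [531.6, -13.9, 24.0]
tool_rot: [-0.003, 0.063, 0.998, 0.0]
wrist_force: [-7.6, 0.9, 1.8]
grip_width: 29.3
finger_force: 59.5
time_s: 22.87
eef_pos: [531.6, -13.9, 24.0]
tool_rot: [-0.003, 0.063, 0.998, 0.0]
wrist_force: [-6.5, 1.1, 1.1]
grip_width: 28.9
finger_force: 59.5
```

```bash
python3 - <<'E'
from h import *
i,K,r,t,_=cam("scene"); a=cv2.imread("pics/scene0.png")
cv2.imwrite("pics/s9.png",i[:,:,::-1])
c=np.radians(-7.2);X=np.array([np.cos(c),np.sin(c),0]);Y=np.array([-X[1],X[0],0]);o=np.array([666.4,-31.6,20])
def pt(x,y,z,l):
    th=l/97; dx,dz=x-42,z; return o+X*(42+dx*np.cos(th)+dz*np.sin(th))+Y*y+np.array([0,0,-dx*np.sin(th)+dz*np.cos(th)])
M=[(x,y,21) for x in(-50,50) for y in(-70,70)]+[(0,0,21)]
p0=proj(K,r,t,[pt(*m,0) for m in M])
u=cv2.convexHull(p0[:4].astype(np.float32)).astype(int); mask=np.zeros(a.shape[:2],np.uint8);cv2.fillConvexPoly(mask,u,255)
g=lambda b:cv2.cvtColor(b,cv2.COLOR_BGR2GRAY).astype(np.float32)
W=np.eye(2,3,dtype=np.float32)
cc,W=cv2.findTransformECC(g(a),g(i[:,:,::-1].copy()),W,cv2.MOTION_AFFINE,(3,200,1e-7),mask,3)
np.set_printoptions(precision=2,suppress=True)
print(cc); print("measured",(np.c_[p0,np.ones(5)]@W.T-p0).tolist())
for l in(2.5,3.4,4.5): print(l,(proj(K,r,t,[pt(*m,l) for m in M])-p0).tolist())
E
python3 d.py
```

```text
0.9969438858144062
measured [[0.037215719287502225, -0.4077396178784056], [-0.15001204724785566, -0.40055966030436707], [-0.038953152489057175, 0.049273996114976626], [-0.2362788255329633, 0.0676238006479366], [-0.09503381358376828, -0.17787547164664375]]
2.5 [[-0.10429810978786236, -0.42596268167122275], [-0.061613083423708304, -0.42442629324327186], [-0.0664303016736767, 0.16112113829942132], [-0.0615515996955196, 0.1666425983982549], [-0.076797295333904, -0.131981028983148]]
3.4 [[-0.143646679779863, -0.5758398815256385], [-0.08541465287169103, -0.5736212641368752], [-0.09010116394358647, 0.21962481705250525], [-0.08353994816161503, 0.22712529003138116], [-0.1052356632220608, -0.17734162704078926]]
4.5 [[-0.19303005263037676, -0.7564970403962832], [-0.11566900413470194, -0.7533516207285231], [-0.11885192952817647, 0.29147715877172686], [-0.11028773253622148, 0.3013897525613629], [-0.14055791263064066, -0.23122427822178793]]
t 22.92 tcp [531.63 -13.91  23.96] phi 172.74 F [-7.7   1.64  1.93] w 29.1 q [-0.18  0.39 -0.39  0.8  -0.   -0.05]
```

```bash
python3 -c "
from workcell import bot
print(bot.finish_job())"
```

```text
the job is handed in; nothing more can be done
None
```

The job is handed in at about 23 s: the blue basket hangs on the double-prong hook, and the wedge, still gripped, is under the fixture's front edge. By wedge travel the front feet are about 3 mm up, though a rough image check gave only 2 to 3.4 mm of edge lift; at the last top view, 5 mm before the end, the fixture was against its dowels with the caps nested.

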